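# Spring open the touch-latch jewellery cabinet

## Robot

A 7-joint arm with a two-finger parallel gripper is mounted at the origin on the work surface. World frame = base frame: x ahead of the robot, y to its left, z up, the work surface at z = 0. Lengths are in m, angles in rad, forces in N, time in s.
With the tool pointing down it reaches from about 0.4 to 0.85 m from the base axis. Payload 10.4 kg.
Tool frame: the origin (TCP) lies between the finger pads; the fingertips stand 17 mm ahead of it and the grasp point (between the pads) lies 2 mm behind it; x points along the fingers, y is the direction in which the jaws open and shut, and the axes are right-handed (so a half turn about x gives the same grasp; the last joint's range is limited). The gripper opens to 87 mm and grips with 3 to 60 N. Pads are 19 mm wide; open, the fingers measure 117 mm over their backs; the gripper's body (75 mm by 190 mm) begins 51 mm behind the grasp point.
Start: joints at [1.104, 0.332, -0.065, 1.46, 0.022, 1.35, -0.088], TCP at [0.268, -0.564, 0.24] pointing down, gripper open.
Joint ranges: [-2.6, 2.6], [-0.5, 2.12], [-1.47, 1.34], [0.16, 2.42], [-1.27, 4.41], [0.06, 2.06], [-2.6, 2.6]. Speed limits (rad/s): [2.22, 2.22, 2.79, 2.79, 3.14, 3.14, 3.14].

## Interface

Orientations are given as a unit quaternion [x, y, z, w].
In Python, from bench import r, optics, close_job gives the robot as it stands.
- The arm moves only by the shell command python3 -m inch 'ROWS' [OPENING] [FORCE]. ROWS is JSON, a list of rows, each an object with "translation": the shift along the tool's x, y, z in cm, a list of three; "spin": the turn about the tool's x in degrees. In form: [{"translation": [tx, ty, tz], "spin": spin}, ...]. A call has 1 to 20 rows; each row shifts and turns the pose as measured when the row begins, along the tool's axes as they then stand; what a row does not reach is not made up. A row lasts 1/8 s, in which the tool goes at most 62.5 mm and 10.7 degrees, less where a joint would pass 70% of its speed; a pose out of reach is approached as far as the arm can. A call is refused whole if a number of a shift passes 6.25 or a number of a turn 10.7, either way. A call with a gripper value outside its range is refused whole. OPENING is the closure, from 0 (fully open) to 1 (shut), set as the call begins (- or left out, the last holds). The fingers move at their own pace and stop on an object; FORCE is the grip in N (left out, the last holds). Time passes only in rows, so rows that do not move let the fingers close. It gives the time, the measured TCP pose, the force and the opening at its end, in the units of the state.
- r.read_state(): the state, without advancing time (a new reading comes with each control period).
- optics.camera(name): name is "side" or "top"; returns the picture (384x512x3 uint8, red, green, blue); there is no depth.
- optics.camera_model(name): a dict with "camera_matrix" (3x3 intrinsics, pixels), "dist" ([k1, k2, p1, p2, k3] as OpenCV has them; the pictures are not rectified), "world_from_camera" (4x4, takes a point from camera to world coordinates). Camera axes: x right, y down, z forward; pixel columns grow to the right and rows downward; lengths in m; the calibration is good to about 2 mm. A picture is of the moment at which its call begins. camera_model takes no time and is no camera call.
- close_job(): hands the job in, once; it reports no verdict.
The state is a dict: "time": time; "joint_positions": joint angles; "joint_vel": joint speeds; "joint_torque": joint torques, N m; "ee_pos": TCP position; "eef_rot": TCP orientation; "ft_force": force on the tool from outside, world axes, zero at the start; "torque": the same for the moment, N m; "width": finger opening in m.
Only numpy, scipy, OpenCV 4.12 (cv2) and the standard library are available. Lean on these libraries where they do the work, as an engineer would, in place of code of your own. Each camera call takes 0.05 s, during which the arm holds its last target.

## Task

Open the little walnut cabinet on the dresser so that the sunglasses case inside can be taken out. Its door has no handle: gently press the door inwards near its free edge until the touch catch lets go and the door springs ajar, then with a fingertip behind the free edge push it wide open, about square to the cabinet, and leave it there. Do not pinch the door between the fingers, and do not move or pick up the things on the tray beside it.

Things in the scene. Friction and masses are not known exactly. Their poses are not given: they have to be found in the camera images.
- cabinet: Walnut cabinet fixed on the dresser, 130 deep, 180 wide, 190 mm high without its door. Origin: centre of its underside. Own +x points out of its front; at yaw 0 the front looks away from the robot (world +x). Own +y: side of the door's free edge; -y: hinge side. Carcase front plane at x = +65 mm. Left or right of the robot's centre line, turned up to 20 degrees. The sunglasses case lies inside.
- door (a joint): Door angle, rad: 0 closed (5 mm clear of the carcase), negative pressed in (stop near -0.03), positive open (stop at 1.75). It opens clockwise seen from above, the free edge swinging along the cabinet's +x. About 3 mm of press at 140 mm from the hinge (7 N there) frees the catch; as the finger draws back the door springs to about 0.36, a 65 mm gap at the free edge. Then it stays where left.
- door_front: The door's plain walnut board, 11 thick x 180 wide x 186 mm high, from 2 to 188 mm above the dresser. Origin: centre of its outer face. Own +x points out of the outer face, +y along the door from the hinge to the free edge, +z up. With the mirror the door is 14 mm thick. Never press on it with over 40 N.
- door_mirror: Mirror glued to the inside of the door, 3 thick x 166 wide x 172 mm high, 7 mm in from each edge of the board. Origin: centre of its inner (mirror) face; that face lies in the plane of the hinge line. Same axes as door_front.
- door_press (a point): Point on the outer face to press: 30 mm in from the free edge (150 mm from the hinge), 30 mm below the door's top edge. It moves with the door; axes as door_front.
- door_edge (a point): Upper end of the free edge, on the mirror side (180 mm from the hinge line, 188 mm above the dresser). It moves with the door; axes as door_front.
- tray: Fixed flat aluminium tray, 160 (x) x 220 (y) mm with a 12 mm rim. Origin: centre of its underside. It stands on the other side of the centre line from the cabinet.
- ring_cone: White ceramic ring cone on the tray, base 60 mm across, 85 mm high. Origin: centre of its underside. Leave alone.
- roll_on: Glass roll-on bottle with steel cap, upright on the tray, 26 mm across, 82 mm high. Origin: centre of its underside. Leave alone.
- watch: Stainless steel watch lying flat on the tray, 38 x 132 x 17 mm, long along its own y. Origin: centre of its underside. Leave alone.
- bowl: Small walnut bowl on the tray, 76 mm across, 34 mm high. Origin: centre of its underside. Leave alone.
- door_hinge (a point): Top of the vertical hinge line, 188 mm above the dresser, at x = +70, y = -90 mm in the cabinet's frame. The hinge has a light friction (0.03 N m). Moves with the door; axes as door_front.
- plunger (a joint): Spring plunger of the touch catch inside the cabinet, m: 0 latched, about 0.045 sprung out. It is 10 mm thick and then sticks 45 mm out of the carcase front at y = +50 mm in the cabinet's frame, 106 mm above the dresser: keep fingertips above 130 mm when they are behind the door. It does not latch a second time.
Things that resemble listed ones, but are neither listed nor needed, are in the scene too. What is meant by the cabinet is not purple or red, and is the larger of those in its own colour.

How it is judged:
On the way, in this order (a step that is already met when the one before it is completed fails the run):
1. the closed door is pressed in (value of joint door below -0.008 rad).
2. the catch lets go and the door springs ajar (value of joint door above 0.2 rad), for 0.1 s.
At the end, for the whole second after the job is handed in: The door stands open by at least 1.2 rad (69 degrees; square is 1.57) and at rest, and the ring cone, bottle, watch and bowl stand upright within 20 mm of where they were (value of joint door above 1.2 rad and velocity of joint door between -0.05 and 0.05 rad/s and not (distance of ring_cone from where it was at the start of the episode above 0.02 m) and not (distance of roll_on from where it was at the start of the episode above 0.02 m) and not (distance of watch from where it was at the start of the episode above 0.02 m) and not (distance of bowl from where it was at the start of the episode above 0.02 m) and angle between each of ring_cone, roll_on, watch, bowl's own z axis and vertical below 0.2 rad); the robot touches nothing.
It fails at once if a thing on the tray was pushed or lifted more than 20 mm from its place (distance of any of ring_cone, roll_on, watch, bowl from where it was at the start of the episode above 0.02 m).
It fails at once if the door was pinched between the fingers (pressed from the outer face and the mirror side at once) (contact force between the fingers and door_front above 2 N and contact force between the fingers and door_mirror above 2 N).
It fails at once if the door was pressed hard enough to shove the cabinet along the dresser (contact force between the fingers and door_front above 40 N or contact force between the fingers and door_mirror above 40 N).
It also fails if it takes over 45 s, if anything falls off the work surface, if the arm or the gripper's body presses on something with over 40 N, if the wrist force passes 120 N, or if a joint passes its speed limit or range.

## Working session

There is one attempt and no reset: what is moved stays moved. The work goes in short steps, Python scripts to look and compute and a shell command to move; the robot and the scene stay as the last step left them, time stands still between calls to the robot, and variables do not carry over. Pictures are saved under pics/ and viewed, and the job is handed in when it is done.

```bash
mkdir -p pics; ls
python3 - <<'E'
from bench import r, optics
import cv2
for n in ("side","top"):
    im=optics.camera(n); cv2.imwrite(f"pics/{n}0.png",im[:,:,::-1])
    m=optics.camera_model(n); print(n,m)
print(r.read_state())
E
```

```text
pics
side {'camera_matrix': array([[384.8779347 ,   0.        , 258.17434019],
       [  0.        , 384.8779347 , 179.02138663],
       [  0.        ,   0.        ,   1.        ]]), 'dist': array([0.00403635, 0.        , 0.        , 0.        , 0.        ]), 'world_from_camera': array([[ 8.23883966e-02,  9.39597077e-01, -3.32219033e-01,
         8.01730142e-01],
       [ 9.96599938e-01, -7.79588988e-02,  2.66640879e-02,
         7.25518399e-02],
       [-8.45930934e-04, -3.33286279e-01, -9.42825297e-01,
         1.18782068e+00],
       [ 0.00000000e+00,  0.00000000e+00,  0.00000000e+00,
         1.00000000e+00]])}
top {'camera_matrix': array([[495.17794172,   0.        , 248.82052174],
       [  0.        , 495.17794172, 189.36270605],
       [  0.        ,   0.        ,   1.        ]]), 'dist': array([-0.20261078,  0.        ,  0.        ,  0.        ,  0.        ]), 'world_from_camera': array([[ 1.04300336e-03, -9.83333189e-01,  1.81809660e-01,
         1.86133914e-01],
       [-9.99994079e-01, -1.62182544e-03, -3.03502899e-03,
         1.09447343e-01],
       [ 3.27930827e-03, -1.81805418e-01, -9.83329058e-01,
         1.62167016e+00],
       [ 0.00000000e+00,  0.00000000e+00,  0.00000000e+00,
         1.00000000e+00]])}
{'time': 0.1, 'joint_positions': array([ 1.10440185,  0.33283659, -0.06469097,  1.46083236,  0.02155909,
        1.34993232, -0.08850098]), 'joint_vel': array([ 0.0010429 , -0.00190489, -0.00112658, -0.00117848,  0.00017875,
        0.00043555,  0.00073975]), 'joint_torque': array([ 1.42857665e-03, -6.24542284e+01,  2.46919412e-02, -3.90719640e+01,
       -6.12597610e-02,  3.65023187e-02, -9.24802464e-06]), 'ee_pos': array([ 0.26821993, -0.56415796,  0.23882795]), 'eef_rot': array([-0.68965945, -0.1560725 ,  0.68987961, -0.15516872]), 'ft_force': array([-0.79533142, -0.21686726, -0.72441994]), 'torque': array([ 0.09530004, -0.07608635,  0.00223324]), 'width': 0.08717735111939223}
```

View pics/side0.png

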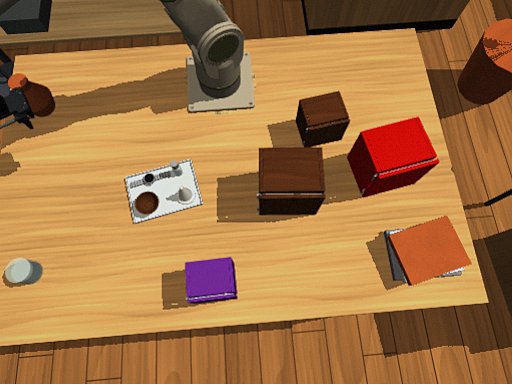

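View pics/top0.png

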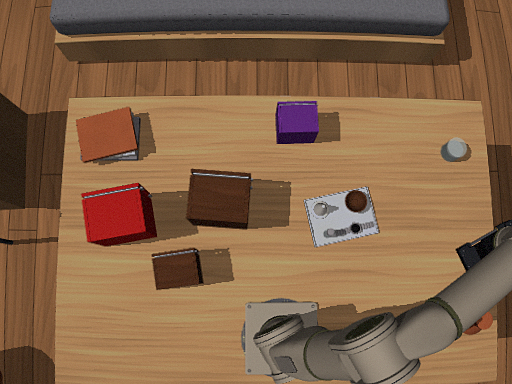

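Run:
```python
import cv2
a=cv2.imread("pics/top0.png")[155:245,170:270]; b=cv2.imread("pics/side0.png")[135:225,245:335]
cv2.imwrite("pics/topz.png",cv2.resize(a,None,fx=6,fy=6,interpolation=cv2.INTER_CUBIC))
cv2.imwrite("pics/sidez.png",cv2.resize(b,None,fx=6,fy=6,interpolation=cv2.INTER_CUBIC))
```

```text
(no output)
```

View pics/topz.png

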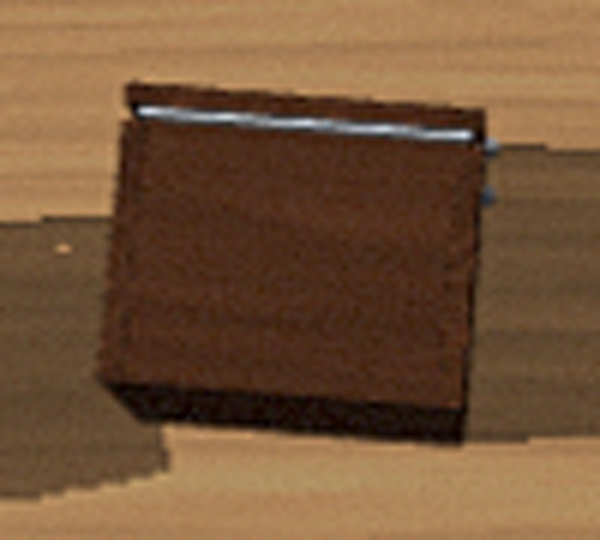

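View pics/sidez.png

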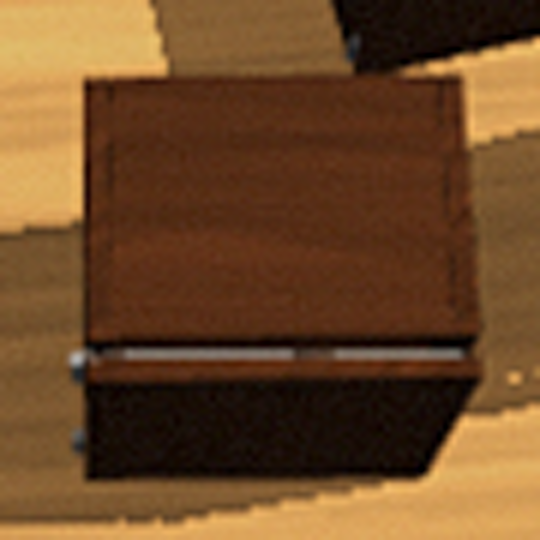

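```bash
cat > h.py <<'E'
import numpy as np, cv2
from bench import r, optics
def ray(n,px,z):
    m=optics.camera_model(n); T=m["world_from_camera"]
    u=cv2.undistortPoints(np.array(px,float).reshape(-1,1,2),m["camera_matrix"],m["dist"]).reshape(-1,2)
    d=np.c_[u,np.ones(len(u))]@T[:3,:3].T; o=T[:3,3]
    return o+d*((z-o[2])/d[:,2])[:,None]
def proj(n,P):
    m=optics.camera_model(n); T=np.linalg.inv(m["world_from_camera"])
    return cv2.projectPoints(np.array(P,float).reshape(-1,3),cv2.Rodrigues(T[:3,:3])[0],T[:3,3],m["camera_matrix"],m["dist"])[0].reshape(-1,2)
E
python3 - <<'E'
from h import *
from scipy.optimize import least_squares
top=[((99,380),(-65,90),.19),((124,122),(65,90),.19),((484,143),(65,-90),.19),((465,408),(-65,-90),.19),((128,84),(81,90),.188),((486,110),(81,-90),.188)]
side=[((86,80),(-65,-90),.19),((462,80),(-65,90),.19),((478,335),(65,90),.19),((88,340),(65,-90),.19),((88,380),(81,-90),.188),((480,378),(81,90),.188)]
L=[];W=[]
for n,S,o in(("top",top,(170,155)),("side",side,(245,135))):
    l=[];w=[]
    for p,b,z in S:
        q=(np.array(p)+.5)/6-.5+np.array(o); w.append(ray(n,[q],z)[0][:2]); l.append(np.array(b)/1e3)
    L.append(np.array(l));W.append(np.array(w))
def f(p,l,w):
    c,s=np.cos(p[2]),np.sin(p[2]); return l@np.array([[c,s],[-s,c]])+p[:2]-w
for l,w in list(zip(L,W))+[(np.vstack(L),np.vstack(W))]:
    s=least_squares(lambda p:f(p,l,w).ravel(),[.5,.2,0]); p=s.x
    print(p,np.degrees(p[2])); print((s.fun.reshape(-1,2)*1e3).round(1).tolist())
c,s=np.cos(p[2]),np.sin(p[2]); R=np.array([[c,-s],[s,c]])
for nm,b in dict(hinge=(.07,-.09),press=(.084,.06),edge=(.07,.09),free_out=(.084,.09)).items(): print(nm,R@b+p[:2])
import cv2
from scipy.spatial.transform import Rotation as Ro
st=r.read_state(); print(Ro.from_quat(st["eef_rot"]).as_matrix().round(3))
E
```

```text
[ 0.42486089  0.19433917 -0.0691912 ] -3.9643636670282696
[[0.5, 0.5], [1.8, 1.0], [-0.2, -0.8], [1.2, -0.9], [-1.9, 1.1], [-1.3, -0.9]]
[ 0.42869003  0.1938747  -0.07709962] -4.417482881817531
[[-0.3, -1.4], [-1.1, 1.3], [2.7, 1.4], [1.0, -1.6], [-1.2, -1.4], [-1.1, 1.7]]
[ 0.42677521  0.19410641 -0.07312555] -4.1897854707731605
[[2.8, 0.5], [4.1, 0.4], [1.3, -1.2], [2.7, -0.9], [0.3, 0.6], [0.2, -1.4], [-1.9, -1.5], [-3.4, 1.3], [0.4, 1.9], [-0.5, -1.2], [-2.8, -0.8], [-3.3, 2.3]]
hinge [0.4900127  0.09923271]
press [0.51493434 0.24780899]
edge [0.50316357 0.27875166]
free_out [0.51712616 0.27772882]
[[-0.001  0.429 -0.903]
 [ 0.001 -0.903 -0.429]
 [-1.    -0.001  0.   ]]
```

Run:
```python
from h import *
import cv2
a=cv2.imread("pics/top0.png")[170:260,70:170]; b=cv2.imread("pics/side0.png")[110:200,340:440]
cv2.imwrite("pics/redz.png",cv2.resize(np.vstack([a,b]),None,fx=3,fy=3,interpolation=cv2.INTER_CUBIC))
```

```text
(no output)
```

View pics/redz.png

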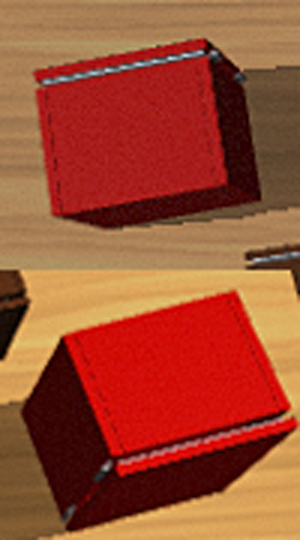

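```bash
python3 -m inch '[{"translation":[0,0,0],"spin":10}]' 1 10
python3 - <<'E'
from h import *
from scipy.spatial.transform import Rotation as Ro
st=r.read_state(); print(Ro.from_quat(st["eef_rot"]).as_matrix().round(3),st["width"],st["joint_positions"])
E
```

```text
time: 0.22
ee_pos: [0.2681, -0.564, 0.2383]
eef_rot: [-0.701, -0.095, 0.701, -0.093]
ft_force: [-0.6, 0.2, 0.4]
width: 0.0823
[[-0.001  0.263 -0.965]
 [ 0.002 -0.965 -0.263]
 [-1.    -0.002  0.   ]] 0.08234290759624731 [ 1.08629028  0.33233567 -0.04137319  1.46249267  0.01365811  1.34923245
 -0.26043014]
```

```bash
cat >> h.py <<'E'
C=np.array([.4268,.1941]); YAW=-.0731
Rc=np.array([[np.cos(YAW),-np.sin(YAW)],[np.sin(YAW),np.cos(YAW)]])
def where():
    from scipy.spatial.transform import Rotation as Ro
    s=r.read_state(); M=Ro.from_quat(s["eef_rot"]).as_matrix(); p=s["ee_pos"]
    q=Rc.T@(p[:2]-C)
    print("t",s["time"],"cab mm",(q*1e3).round(1),"z",(p[2]*1e3).round(1),"toolx",M[:,0].round(3),"tooly in cab",(Rc.T@M[:2,1]).round(3),"F",s["ft_force"].round(1),"w",round(s["width"],4),"q",s["joint_positions"].round(2))
E
python3 -m inch '[{"translation":[0,0,0],"spin":9.8},{"translation":[0,0,0],"spin":9.8}]'
python3 - <<'E'
from h import *
where()
m=[optics.camera_model(n) for n in("top","side")]
pts=[(145-.3,231.7-.3),(361.7-.3,132.7-.3)]
Ps=[np.linalg.inv(k["world_from_camera"])[:3] for k in m]
us=[cv2.undistortPoints(np.array([[p]],float),k["camera_matrix"],k["dist"]).reshape(2,1) for p,k in zip(pts,m)]
X=cv2.triangulatePoints(Ps[0],Ps[1],us[0],us[1]); print((X[:3]/X[3]).ravel())
E
```

```text
time: 0.48
ee_pos: [0.2678, -0.5636, 0.2373]
eef_rot: [-0.706, 0.03, 0.707, 0.032]
ft_force: [0.3, -0.3, -1.4]
width: 0.0651
t 0.475 cab mm [-103.3 -767.3] z 237.3 toolx [-0.002  0.004 -1.   ] tooly in cab [-0.014 -1.   ] F [ 0.3 -0.3 -1.4] w 0.0651 q [ 1.05  0.33  0.01  1.47 -0.    1.35 -0.6 ]
[0.32672214 0.41227618 0.17634625]
```

```bash
python3 -m inch '[{"translation":[-0.2,-5.2,-2.6],"spin":0},{"translation":[-0.2,-5.2,-2.6],"spin":0},{"translation":[-0.2,-5.2,-2.6],"spin":0},{"translation":[-0.2,-5.2,-2.6],"spin":0},{"translation":[-0.2,-5.2,-2.6],"spin":0},{"translation":[-0.2,-5.2,-2.6],"spin":0},{"translation":[-0.2,-5.2,-2.6],"spin":0},{"translation":[-0.2,-5.2,-2.6],"spin":0}]' 
python3 -c 'from h import *;where()'
```

```text
time: 1.48
ee_pos: [0.516, -0.16, 0.2512]
eef_rot: [-0.704, 0.034, 0.709, 0.037]
ft_force: [-0.1, -1.1, 0.3]
width: 0.0008
t 1.475 cab mm [ 114.8 -346.6] z 251.2 toolx [-0.007  0.005 -1.   ] tooly in cab [-0.027 -1.   ] F [-0.1 -1.1  0.3] w 0.0008 q [ 0.52  0.16 -0.33  1.65  0.05  1.34 -1.5 ]
```

```bash
python3 -m inch '[{"translation":[0,0,0],"spin":-10},{"translation":[0,0,0],"spin":-10},{"translation":[0,0,0],"spin":-10},{"translation":[0,0,0],"spin":-10},{"translation":[0,0,0],"spin":-10},{"translation":[0,0,0],"spin":-10},{"translation":[0,0,0],"spin":-10},{"translation":[0,0,0],"spin":-10},{"translation":[0,0,0],"spin":-10},{"translation":[0,0,0],"spin":-10},{"translation":[0,0,0],"spin":-10},{"translation":[0,0,0],"spin":-10},{"translation":[0,0,0],"spin":-10},{"translation":[0,0,0],"spin":-10},{"translation":[0,0,0],"spin":-10},{"translation":[0,0,0],"spin":-10},{"translation":[0,0,0],"spin":-10},{"translation":[0,0,0],"spin":-10}]' 
python3 -c 'from h import *;where()'
```

```text
time: 3.72
ee_pos: [0.5145, -0.1525, 0.2445]
eef_rot: [-0.001, 0.714, 0.008, 0.701]
ft_force: [0.9, 0.6, -1.1]
width: 0.0006
t 3.725 cab mm [ 112.8 -339.2] z 244.5 toolx [-0.019  0.011 -1.   ] tooly in cab [-0.086  0.996] F [ 0.9  0.6 -1.1] w 0.0006 q [ 0.75  0.2  -0.62  1.64  0.11  1.35  1.7 ]
```

```bash
python3 -m inch '[{"translation":[0,5,1],"spin":5},{"translation":[0,5,1],"spin":0},{"translation":[0,5,0.5],"spin":0},{"translation":[0,5,0.5],"spin":0},{"translation":[0,5,0.5],"spin":0},{"translation":[0,5,0.5],"spin":0},{"translation":[0,5,0],"spin":0},{"translation":[0,4,0],"spin":0},{"translation":[0,0,0],"spin":0}]' 
python3 -c 'from h import *;where()'
```

```text
time: 4.85
ee_pos: [0.5785, 0.244, 0.2432]
eef_rot: [0.03, 0.715, -0.023, 0.698]
ft_force: [-0.9, -0.5, -0.3]
width: 0.0007
t 4.85 cab mm [147.6  60.8] z 243.2 toolx [-0.025  0.011 -1.   ] tooly in cab [0.003 1.   ] F [-0.9 -0.5 -0.3] w 0.0007 q [ 0.1   0.46 -0.78  1.4   0.29  1.43  0.83]
```

```bash
python3 -m inch '[{"translation":[3,0,0],"spin":0},{"translation":[3,0,0],"spin":0},{"translation":[1,0,-1],"spin":0},{"translation":[0,0,-2],"spin":0},{"translation":[0,0,0],"spin":0}]'
python3 - <<'E'
from h import *
where()
for n,(y,x) in (("top",(130,160)),("side",(120,230))):
    a=optics.camera(n)[y:y+110,x:x+130,::-1]; cv2.imwrite(f"pics/{n}1.png",cv2.resize(a,None,fx=5,fy=5,interpolation=cv2.INTER_CUBIC))
E
```

```text
time: 5.48
ee_pos: [0.5469, 0.2421, 0.1699]
eef_rot: [0.03, 0.716, -0.026, 0.697]
ft_force: [1.2, 0.3, -0.8]
width: 0.0007
t 5.475 cab mm [116.2  56.7] z 169.9 toolx [-0.027  0.007 -1.   ] tooly in cab [0.007 1.   ] F [ 1.2  0.3 -0.8] w 0.0007 q [ 0.12  0.45 -0.78  1.57  0.3   1.27  0.79]
```

View pics/side1.png

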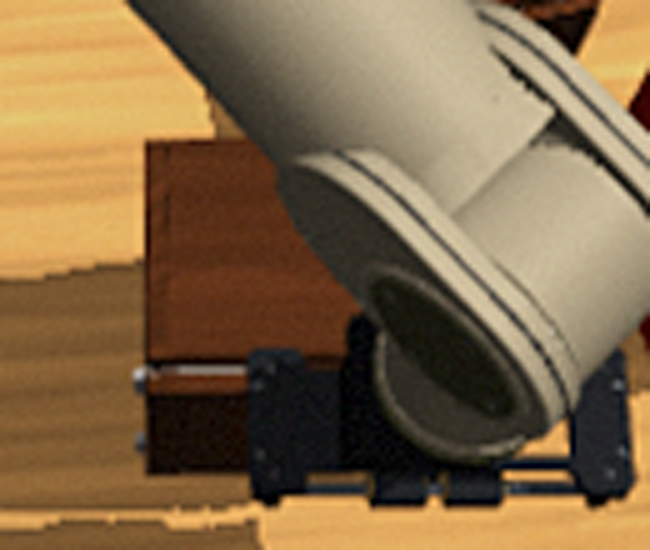

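View pics/top1.png

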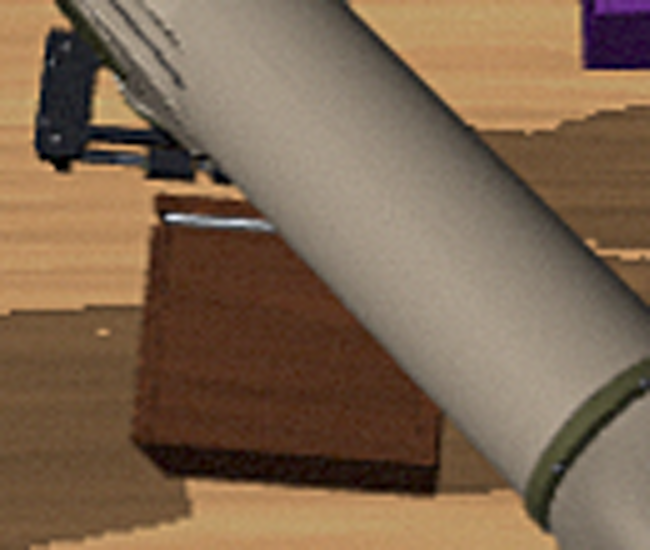

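The gripper stands just in front of the door's free third, clear of it in both views. Now I'll press in small steps.

```bash
python3 -m inch '[{"translation":[0,0,-0.8],"spin":0},{"translation":[0,0,-0.5],"spin":0},{"translation":[0,0,0],"spin":0}]' ; python3 -c 'from h import *;where()'
python3 -m inch '[{"translation":[0,0,-0.3],"spin":0},{"translation":[0,0,-0.3],"spin":0}]' ; python3 -c 'from h import *;where()'
```

```text
time: 5.95
ee_pos: [0.5357, 0.2422, 0.1706]
eef_rot: [0.032, 0.716, -0.027, 0.697]
ft_force: [0.4, -0.5, -0.3]
width: 0.0006
t 5.95 cab mm [105.1  55.9] z 170.6 toolx [-0.026  0.008 -1.   ] tooly in cab [0.01 1.  ] F [ 0.4 -0.5 -0.3] w 0.0006 q [ 0.13  0.42 -0.79  1.6   0.29  1.26  0.78]
time: 6.2
ee_pos: [0.5297, 0.2427, 0.1708]
eef_rot: [0.032, 0.716, -0.027, 0.697]
ft_force: [0.4, -0.5, 0.6]
width: 0.0004
t 6.2 cab mm [99.1 56. ] z 170.8 toolx [-0.025  0.008 -1.   ] tooly in cab [0.01 1.  ] F [ 0.4 -0.5  0.6] w 0.0004 q [ 0.14  0.41 -0.79  1.62  0.28  1.26  0.78]
```

```bash
python3 -m inch '[{"translation":[0,0,-0.2],"spin":0},{"translation":[0,0,-0.2],"spin":0}]' ; python3 -c 'from h import *;where()'
```

```text
time: 6.45
ee_pos: [0.5254, 0.2431, 0.1709]
eef_rot: [0.032, 0.716, -0.027, 0.697]
ft_force: [-0.8, 0.2, -0.4]
width: 0.0007
t 6.45 cab mm [94.8 56.1] z 170.9 toolx [-0.025  0.008 -1.   ] tooly in cab [0.01 1.  ] F [-0.8  0.2 -0.4] w 0.0007 q [ 0.14  0.4  -0.8   1.63  0.28  1.26  0.78]
```

```bash
python3 -m inch '[{"translation":[0,0,-0.2],"spin":0}]' ; python3 -c 'from h import *;where()'
```

```text
time: 6.58
ee_pos: [0.5233, 0.2433, 0.171]
eef_rot: [0.032, 0.715, -0.027, 0.697]
ft_force: [2.8, -0.0, 0.1]
width: 0.0008
t 6.575 cab mm [92.6 56.1] z 171.0 toolx [-0.025  0.008 -1.   ] tooly in cab [0.01 1.  ] F [ 2.8 -0.   0.1] w 0.0008 q [ 0.14  0.4  -0.8   1.63  0.27  1.25  0.78]
```

```bash
python3 -m inch '[{"translation":[0,0,-0.15],"spin":0},{"translation":[0,0,-0.1],"spin":0}]' ; python3 -c 'from h import *;where()'
```

```text
time: 6.82
ee_pos: [0.5226, 0.2433, 0.1712]
eef_rot: [0.033, 0.714, -0.027, 0.699]
ft_force: [7.4, 1.7, -5.2]
width: 0.0006
t 6.825 cab mm [92.  56.1] z 171.2 toolx [-0.021  0.009 -1.   ] tooly in cab [0.011 1.   ] F [ 7.4  1.7 -5.2] w 0.0006 q [ 0.14  0.39 -0.8   1.64  0.27  1.25  0.78]
```

```bash
python3 -m inch '[{"translation":[0,0,-0.3],"spin":0}]' ; python3 -c 'from h import *;where()'
```

```text
time: 6.95
ee_pos: [0.5212, 0.2435, 0.1713]
eef_rot: [0.033, 0.713, -0.027, 0.7]
ft_force: [7.9, 1.9, -6.2]
width: 0.0004
t 6.95 cab mm [90.5 56.1] z 171.3 toolx [-0.018  0.011 -1.   ] tooly in cab [0.012 1.   ] F [ 7.9  1.9 -6.2] w 0.0004 q [ 0.14  0.39 -0.8   1.64  0.27  1.24  0.78]
```

```bash
python3 -m inch '[{"translation":[0,0,-0.3],"spin":0}]' ; python3 -c 'from h import *;where()'
```

```text
time: 7.08
ee_pos: [0.5196, 0.2437, 0.1714]
eef_rot: [0.034, 0.712, -0.026, 0.701]
ft_force: [6.7, 1.8, -5.6]
width: 0.0
t 7.075 cab mm [88.9 56.2] z 171.4 toolx [-0.015  0.012 -1.   ] tooly in cab [0.013 1.   ] F [ 6.7  1.8 -5.6] w 0.0 q [ 0.14  0.38 -0.8   1.65  0.27  1.24  0.77]
```

```bash
python3 -m inch '[{"translation":[0,0,-0.15],"spin":0},{"translation":[0,0,1],"spin":0},{"translation":[0,0,2.5],"spin":0},{"translation":[0,0,2.5],"spin":0},{"translation":[0,0,2.5],"spin":0},{"translation":[0,0,1],"spin":0},{"translation":[0,0,0],"spin":0},{"translation":[0,0,0],"spin":0}]'
python3 - <<'E'
from h import *
where()
for n,(y,x) in (("top",(130,160)),("side",(120,230))):
    a=optics.camera(n)[y:y+110,x:x+130,::-1]; cv2.imwrite(f"pics/{n}2.png",cv2.resize(a,None,fx=5,fy=5,interpolation=cv2.INTER_CUBIC))
E
```

```text
time: 8.07
ee_pos: [0.6171, 0.2341, 0.1694]
eef_rot: [0.035, 0.712, -0.027, 0.701]
ft_force: [-0.3, -0.5, 0.3]
width: 0.0003
t 8.075 cab mm [186.9  53.8] z 169.4 toolx [-0.016  0.011 -1.   ] tooly in cab [0.015 1.   ] F [-0.3 -0.5  0.3] w 0.0003 q [ 0.09  0.57 -0.74  1.41  0.36  1.32  0.82]
```

View pics/side2.png

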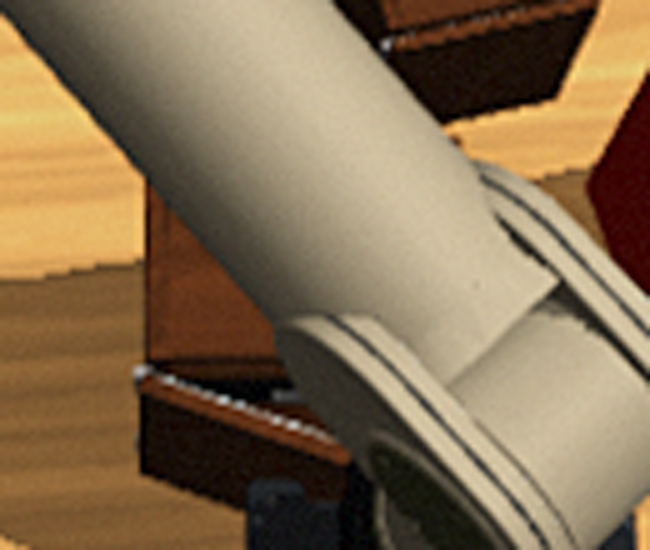

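View pics/top2.png

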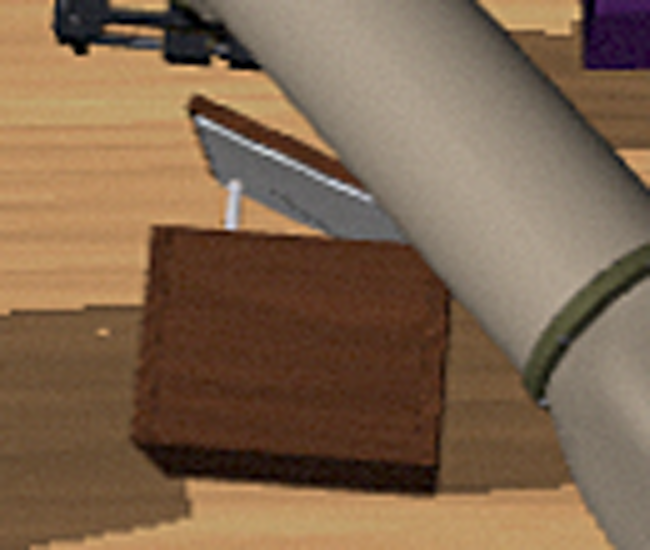

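The door is ajar: free edge near px (198,152) in the top view, plunger showing at (206,168).

Run:
```python
from h import *
for q in ((192,113),(192,97)):
    p=ray("top",[((q[0]+.5)/5-.5+160,(q[1]+.5)/5-.5+130)],.188)[0]; c=Rc.T@(p[:2]-C)*1e3
    d=c-[70,-90]; print(c,np.hypot(*d),np.arctan2(d[0],d[1]))
```

```text
[132.35099926  73.09727177] 174.60918408670616 0.36514944144556105
[142.22874116  74.04901748] 179.24584008210937 0.41474776486619586
```

```bash
python3 -m inch '[{"translation":[0,3,0],"spin":0.8},{"translation":[0,3,0],"spin":0},{"translation":[0,1.5,-1.5],"spin":0},{"translation":[0,0,-3],"spin":0},{"translation":[0,0,-3],"spin":0},{"translation":[0,0,-1.4],"spin":0},{"translation":[0,0,0],"spin":0}]' 
python3 -c 'from h import *;where()'
```

```text
time: 9.05
ee_pos: [0.5293, 0.3195, 0.173]
eef_rot: [0.038, 0.711, -0.033, 0.701]
ft_force: [0.2, -0.4, 1.2]
width: 0.0005
t 9.05 cab mm [ 93.1 132.5] z 173.0 toolx [-0.014  0.008 -1.   ] tooly in cab [0.028 1.   ] F [ 0.2 -0.4  1.2] w 0.0005 q [-0.02  0.48 -0.78  1.53  0.33  1.28  0.63]
```

```bash
python3 -m inch '[{"translation":[0,-2.5,0.2],"spin":-1.6},{"translation":[0,-2.5,0.2],"spin":0},{"translation":[0.2,-2,0.1],"spin":0},{"translation":[0,0,0],"spin":0}]'
python3 - <<'E'
from h import *
where()
a=optics.camera("top")[130:240,160:290,::-1]; cv2.imwrite("pics/top3.png",cv2.resize(a,None,fx=5,fy=5,interpolation=cv2.INTER_CUBIC))
E
```

```text
time: 9.55
ee_pos: [0.5321, 0.2451, 0.1705]
eef_rot: [0.03, 0.711, -0.024, 0.702]
ft_force: [-0.3, 0.8, 0.5]
width: 0.0005
t 9.55 cab mm [101.2  58.6] z 170.5 toolx [-0.012  0.008 -1.   ] tooly in cab [0.003 1.   ] F [-0.3  0.8  0.5] w 0.0005 q [ 0.13  0.41 -0.79  1.62  0.29  1.25  0.78]
```

View pics/top3.png

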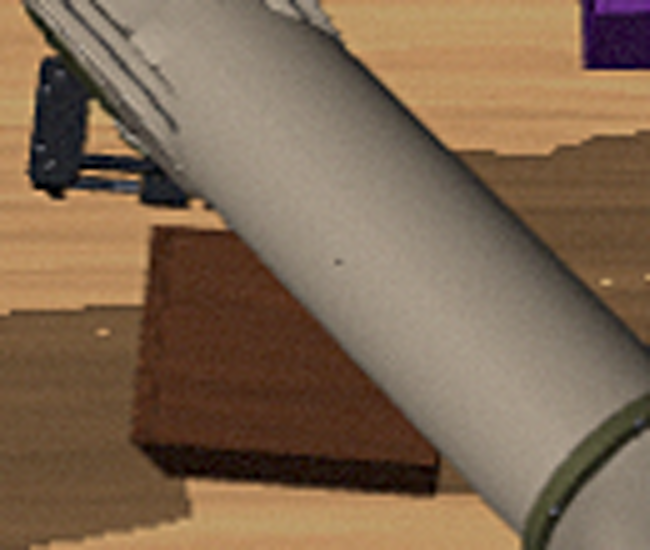

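The arm hides the door, but there was no contact force, so the fingertip sits in the gap. Now I'll push along the arc, the first part gently.

```bash
python3 -m inch '[{"translation":[0,-0.4,1.3],"spin":0},{"translation":[0,-0.5,1.4],"spin":0},{"translation":[0,-0.9,1.5],"spin":0}]' ; python3 -c 'from h import *;where()'
```

```text
time: 9.98
ee_pos: [0.5746, 0.2272, 0.1704]
eef_rot: [0.029, 0.711, -0.022, 0.703]
ft_force: [-0.7, -0.9, 0.2]
width: 0.0005
t 9.975 cab mm [145.   43.8] z 170.4 toolx [-0.011  0.011 -1.   ] tooly in cab [-0.002  1.   ] F [-0.7 -0.9  0.2] w 0.0005 q [ 0.13  0.47 -0.76  1.53  0.32  1.27  0.83]
```

```bash
python3 -m inch '[{"translation":[0,-0.9,1.1],"spin":0},{"translation":[0,-0.9,1],"spin":0},{"translation":[0,-1.1,1],"spin":0},{"translation":[0,-1.1,1],"spin":0},{"translation":[0,-1.1,1],"spin":0},{"translation":[0,-1.2,0.7],"spin":0},{"translation":[0,-1.2,0.6],"spin":0}]' ; python3 -c 'from h import *;where()'
```

```text
time: 10.85
ee_pos: [0.638, 0.1414, 0.1682]
eef_rot: [0.029, 0.711, -0.022, 0.702]
ft_force: [-0.4, 0.7, 0.0]
width: 0.0006
t 10.85 cab mm [214.4 -37.1] z 168.2 toolx [-0.012  0.011 -1.   ] tooly in cab [-0.001  1.   ] F [-0.4  0.7  0. ] w 0.0006 q [ 0.23  0.54 -0.72  1.43  0.34  1.31  0.99]
```

```bash
python3 -m inch '[{"translation":[0,-1,0.2],"spin":0},{"translation":[0,-1,0.2],"spin":0},{"translation":[0,-0.6,0],"spin":0},{"translation":[0,0,0],"spin":0},{"translation":[0,1.5,0],"spin":0},{"translation":[0,3,0],"spin":0},{"translation":[0,4,0],"spin":0},{"translation":[-1,4,0],"spin":0},{"translation":[-4,2,0],"spin":0},{"translation":[-4,0,0],"spin":0},{"translation":[0,0,0],"spin":0}]'
python3 - <<'E'
from h import *
where()
for n in ("top","side"):
    a=optics.camera(n)[:,:,::-1]; cv2.imwrite(f"pics/{n}4.png",a)
E
```

```text
time: 12.22
ee_pos: [0.6482, 0.2723, 0.2615]
eef_rot: [0.028, 0.712, -0.018, 0.701]
ft_force: [-0.1, 0.2, -1.1]
width: 0.0005
t 12.225 cab mm [215.1  94.1] z 261.5 toolx [-0.015  0.015 -1.   ] tooly in cab [-0.008  1.   ] F [-0.1  0.2 -1.1] w 0.0005 q [-0.02  0.6  -0.73  1.14  0.37  1.53  0.84]
```

View pics/side4.png

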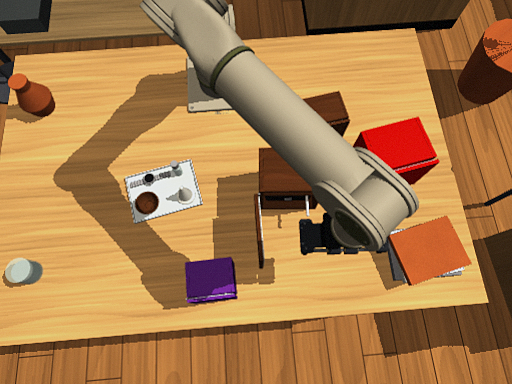

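View pics/top4.png

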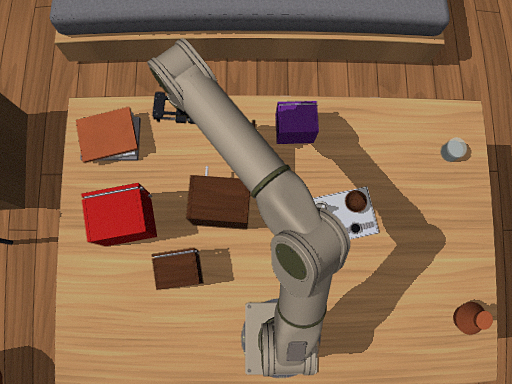

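The door now stands about square in the side view, from the hinge at (259,195) to the free edge at about (262,266). The tray items look unmoved, and the gripper is clear of the door.

Run:
```python
from h import *
a=optics.camera("side"); cv2.imwrite("pics/side5.png",cv2.resize(a[180:280,240:320,::-1],None,fx=6,fy=6,interpolation=cv2.INTER_CUBIC))
b=cv2.imread("pics/side0.png")[:,:,::-1]
print("tray diff",np.abs(a[155:228,118:206].astype(int)-b[155:228,118:206]).mean())
where()
```

```text
tray diff 14.249481112494811
t 12.375 cab mm [214.5  91.9] z 257.0 toolx [-0.02   0.011 -1.   ] tooly in cab [-0.007  1.   ] F [-0.2 -0.5 -0.3] w 0.0007 q [-0.01  0.61 -0.73  1.15  0.37  1.53  0.84]
```

View pics/side5.png

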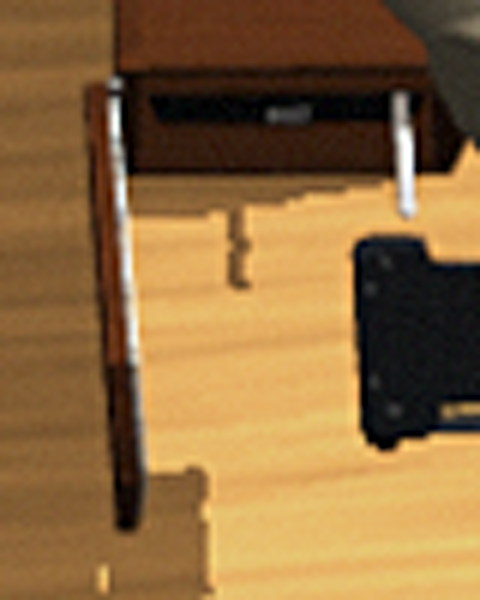

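Run:
```python
from h import *
q=np.array([(116,85),(144,495),(90,85),(118,515)]); px=(q+.5)/6-.5+[240,180]
c=(ray("side",px,.188)[:,:2]-C)@Rc*1e3; print(c.round(0))
for i in(0,2):
    d=c[i+1]-c[i]; print(np.hypot(*d),np.arctan2(d[0],d[1]))
a=cv2.imread("pics/side0.png")[150:235,115:215];b=cv2.imread("pics/side4.png")[150:235,115:215]
cv2.imwrite("pics/tray.png",cv2.resize(np.hstack([a,b]),None,fx=4,fy=4))
```

```text
[[  72.  -90.]
 [ 255.  -80.]
 [  72. -102.]
 [ 263.  -91.]]
183.40794394223056 1.515652165302377
191.81723834135363 1.5149261881783123
```

View pics/tray.png

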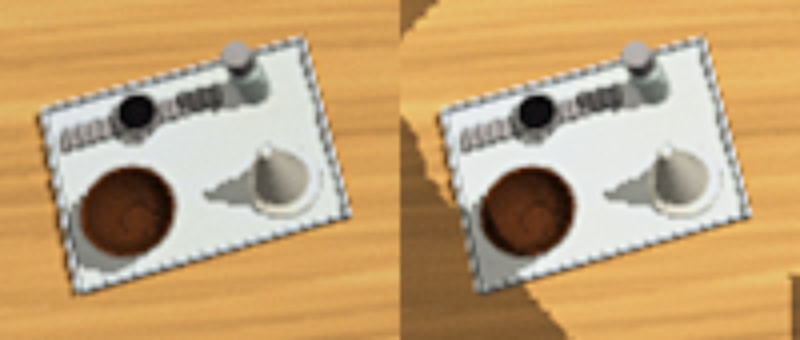

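The door is at about 1.51 rad and the tray items haven't moved; the image difference comes only from the arm's shadow. The arm is at rest in free air.

```bash
python3 -m inch '[{"translation":[-0.5,0,0],"spin":0},{"translation":[0,0,0],"spin":0},{"translation":[0,0,0],"spin":0}]'; python3 -c 'from h import *;where()
from bench import close_job;print(close_job())'
```

```text
time: 12.75
ee_pos: [0.647, 0.2693, 0.26]
eef_rot: [0.027, 0.715, -0.02, 0.698]
ft_force: [0.1, -0.2, -0.9]
width: 0.0005
t 12.75 cab mm [214.2  91.1] z 260.0 toolx [-0.023  0.01  -1.   ] tooly in cab [-0.007  1.   ] F [ 0.1 -0.2 -0.9] w 0.0005 q [-0.01  0.61 -0.73  1.14  0.37  1.54  0.84]
the job is handed in; nothing more can be done
None
```

The walnut cabinet's door is open and standing about square to the cabinet. I handed the job in at about 12.8 s; no verdict was reported.

- **Press:** With the fingers closed, I pressed the door near its free edge. The measured force was about 10 N at most, and the travel about 5 mm. When I drew back, the door sprang to about 0.36 rad.
- **Opening:** I put the fingertip behind the free edge, above the plunger, pushed the door round in an arc, and withdrew sideways and up.
- **Last checks:** The side view puts the door at about 1.51 rad, against 1.2 needed. The tray items look the same as in the first picture. The wrist force was near zero, and the gripper is clear of everything.
- **Disagreements:** The two cameras differed by about 4 mm on the cabinet's position, and I used the average. A rough pixel comparison of the tray showed a difference of 14 grey levels. In the pictures the only change is the arm's shadow.
- **Not checked directly:** The arm hid the door while I was pushing, so I only had force readings then. I did not measure the door's speed at the end.

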